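Pick out the heavier pattern weight

ROBOT

A 6-joint arm with a two-finger parallel gripper is mounted at the origin on the work surface. World frame = base frame: x ahead of the robot, y to its left, z up, the work surface at z = 0. Lengths are in m, angles in rad, forces in N, time in s.
With the tool pointing down it reaches from about 0.3 to 0.775 m from the base axis. Payload 14.6 kg.
Tool frame: the origin (TCP) lies on the mounting face of the last link; the fingertips stand arm.tcp_to_tips ahead of it and the grasp point (between the pads) lies 180 mm ahead of it (arm.tcp_to_tips is the distance from the TCP to the fingertips, in m); z points along the fingers, y is the line along which they close (so a half turn about z gives the same grasp; the last joint's range is limited). The gripper opens to 94 mm and grips with 3 to 60 N. Pads are 16 mm wide; open, the fingers measure 119 mm over their backs; the gripper's body (75 mm by 177 mm) begins 78 mm behind the grasp point.
Start: joints at [-1.234, 0.3, 1.521, -0, 1.321, -0.067], TCP at [0.216, -0.506, 0.405] pointing down, gripper open.
Joint ranges: [-3.03, 3.03], [-0.79, 2.21], [0.23, 2.52], [-1.04, 4.18], [0, 3.07], [-2.55, 2.55]. Speed limits (rad/s): [2.22, 2.22, 2.57, 3.14, 3.14, 3.14].

INTERFACE

Orientations are given as a 3x3 rotation matrix whose columns are the frame's x, y, z axes.
In Python, from bench import arm, cams, order gives the robot as it stands. The module is installed in compiled form; this text tells all that it offers.
- The arm moves only by the shell command python3 -m creep 'ROWS'. ROWS is JSON, one flat list of numbers, 7 for each row, row after row: the shift along the tool's x, y, z in cm, then the turn, a rotation vector about the tool's x, y, z in degrees, then the closure, from 0 (fully open) to 1 (shut). A call has 1 to 20 rows; each row is the pose to reach, as a shift and turn from the pose commanded when the call began, along the tool's axes at that moment; what a row does not reach only later rows make up. A row lasts 1/8 s, in which the tool goes at most 62.5 mm and 10.7 degrees, less where a joint would pass 70% of its speed; a pose out of reach is approached as far as the arm can. A call with a gripper value outside its range is refused whole. The fingers move at their own pace and stop on an object; the grip force is fixed at half the most. Time passes only in rows, so rows that repeat a pose let the fingers close. It gives the time, the measured TCP pose, the force, the opening and the grip force at its end, in the units of the state.
- arm.read_state(): the state, without advancing time (a new reading comes with each control period).
- cams.snapshot(name): name is "scene" or "top" or "wrist"; returns (picture, depth): 420x560x3 uint8, red, green, blue; 420x560 float32, m along the optical axis (not along the pixel's ray), 0 where there is no reading.
- cams.camera_model(name): a dict with "intrinsics" (3x3 intrinsics, pixels), "R" (3x3) and "t" (3): a world point X has camera coordinates R X + t. Camera axes: x right, y down, z forward; pixel columns grow to the right and rows downward; lengths in m; the calibration is good to about 2 mm. A picture is of the moment at which its call begins: read the wrist's pose just before it. camera_model takes no time and is no camera call; for the wrist camera it gives the pose at the moment of the call.
- order.hand_in(): hands the job in; it is judged then, once.
The state is a dict: "time": time; "joint_pos": joint angles; "qvel": joint speeds; "effort": joint torques, N m; "tcp_pos": TCP position; "eef_rot": TCP orientation; "contact_force": force on the tool from outside, world axes, zero at the start; "moment": the same for the moment, N m; "width": finger opening in m; "gripper_force": force on a finger pad.
Only numpy, scipy, OpenCV 4.12 (cv2) and the standard library are available. Lean on these libraries where they do the work, as an engineer would, in place of code of your own. Each camera call takes 0.05 s, during which the arm holds its last target. There are 200 camera calls.

TASK

Fold both half-raised flaps of the small carton back to the outside, well past upright, and then lift the two look-alike pattern weights from it in turn to feel which is heavier, standing a weight back in the carton before taking the other. The lighter one stays upright in the carton; finish while holding the heavier one by its knob, upright and still, about a hand's breadth above the middle of the cork mat: do not put it down or let go. Do not knock or shift the tin or the spool.

Things in the scene. Friction and masses are not known exactly. Their poses are not given: they have to be found in the camera images.
- carton: open-topped cardboard box, fixed to the bench: outside 210 mm along its own x, 150 mm along its own y, 80 mm tall; walls and floor 4 mm. Origin at the centre of its underside, on the bench; z up. Its long sides (at y = +75 and -75 mm) carry the two flaps. It may be on the left or the right of the bench, turned by up to 0.3 rad
- flap_left (a joint): angle of the carton's left flap, hinged along the carton's +y rim: 0 shut flat over the carton, 1.57 upright, 2.95 (its stop) nearly flat out to the outside. It starts half raised (0.85 to 1.25), stays where it is left, and yields to a push of under 2 N. Folded back means past 2.0
- flap_left_edge (a point): middle of the free edge of the left flap. The flap is a cardboard panel 204 mm long (along carton x), 62 mm from hinge to free edge, 4 mm thick; its hinge line runs along carton x at carton y = +75 mm, 83 mm above the bench
- flap_right (a joint): angle of the carton's right flap, hinged along the carton's -y rim: 0 shut flat over the carton, 1.57 upright, 2.95 (its stop) nearly flat out to the outside. It starts half raised (0.85 to 1.25), stays where it is left, and yields to a push of under 2 N. Folded back means past 2.0
- flap_right_edge (a point): middle of the free edge of the right flap. The flap is a cardboard panel 204 mm long (along carton x), 62 mm from hinge to free edge, 4 mm thick; its hinge line runs along carton x at carton y = -75 mm, 83 mm above the bench
- weight_1_mid (a point): steel pattern weight, upright in the carton; this point is its centre, 35 mm above its underside, z up its axis. Foot 50 mm across, 24 mm tall; above it a knob 26 mm across from 28 to 66 mm up; 70 mm tall in all. Grip the knob 45 to 58 mm above the underside. Its mass is between 0.2 and 0.55 kg
- weight_2_mid (a point): the other weight, the same in shape and look, beside it along carton x (centres about 100 mm apart); this point is likewise its centre. One of the two, now this, now that, is the heavier by 0.07 to 0.27 kg; it cannot be seen
- mat: square cork mat, 160 by 160 mm, 6 mm thick, fixed flat on the bench on the other side from the carton. Origin at the centre of its underside
- wax_tin: flat aluminium tin, 60 mm across, 28 mm tall, between the carton and the mat; origin at the centre of its underside. Not to be disturbed
- spool: small wooden spool, 38 mm across, 40 mm tall, between the carton and the mat, farther out than the tin; origin at the centre of its underside. Not to be disturbed
Things that resemble listed ones, but are neither listed nor needed, are in the scene too. Leave any green or pink look-alike of the part that bears weight_1_mid alone. Leave any blue look-alike of the part that bears weight_2_mid alone.

How it is judged:
By the outcome, as a careful person would: the job done as asked, in the order asked, and still so for the second after the job is handed in, while the arm keeps its last pose, push and grip.
It also fails if it takes over 72 s, if anything falls off the work surface, if the arm or the gripper's body presses on something with over 40 N, if the wrist force passes 120 N, or if a joint passes its speed limit or range.

## Working session

There is one attempt and no reset: what is moved stays moved. The work goes in short steps, Python scripts to look and compute and a shell command to move; the robot and the scene stay as the last step left them, time stands still between calls to the robot, and variables do not carry over. Pictures are saved under pics/ and viewed, at most 10 in all, crops included, and the job is handed in when it is done.

```bash
mkdir -p pics
python3 - <<'E'
from bench import arm,cams
import cv2,numpy as np
s=arm.read_state();print(s['time'],s['tcp_pos'],s['eef_rot'],s['width'],arm.tcp_to_tips)
ims=[]
for n in ['scene','top']:
    p,d=cams.snapshot(n);np.savez(f'pics/{n}.npz',p=p,d=d,**cams.camera_model(n))
    cv2.imwrite(f'pics/{n}.png',p[:,:,::-1])
    m=cams.camera_model(n);print(n,m['intrinsics'][0,0],-m['R'].T@m['t'],m['R'])
E
```

```text
0.0 [ 0.21607675 -0.50572408  0.40409669] [[ 9.19577397e-01  3.92908689e-01 -4.15364196e-04]
 [ 3.92908904e-01 -9.19576707e-01  1.12811958e-03]
 [ 6.12887462e-05 -1.20059356e-03 -9.99999277e-01]] 0.09403362501056801 0.1992
scene 408.6783719836845 [ 0.86525347 -0.26714581  0.70451458] [[ 0.64123657  0.76730854 -0.00729831]
 [ 0.63352909 -0.53475627 -0.55917494]
 [-0.43296252  0.35393973 -0.82901756]]
top 408.3229912511746 [0.47166276 0.00817501 0.86299712] [[ 0.00267242 -0.99986279  0.01634831]
 [-0.99568452 -0.00417709 -0.09270865]
 [ 0.09276421 -0.01603    -0.99555906]]
```

View pics/scene.png

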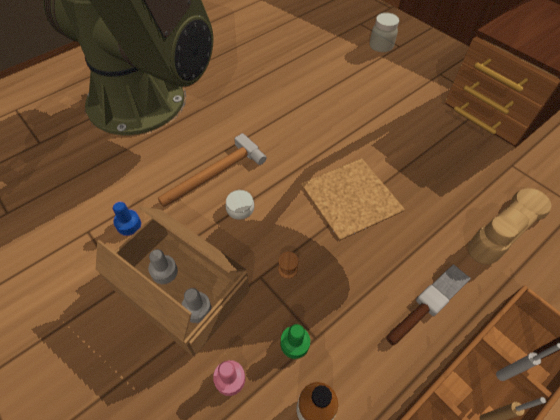

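View pics/top.png

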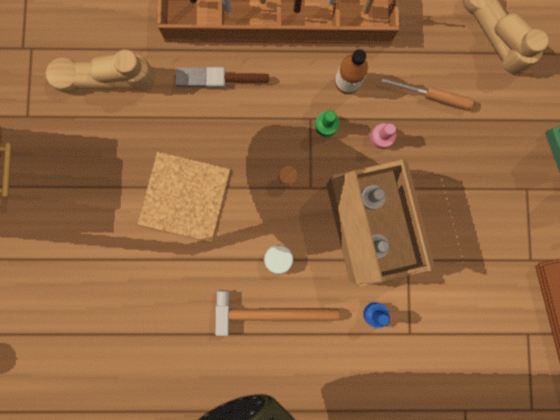

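The carton is at right (top view about (380,222)), with the left flap over its left half and grey weights at (375,196) and (380,245). The mat is at (185,197), tin (279,259), spool (289,175), and blue, pink and green decoys outside the carton.

```bash
cat > h.py <<'E'
import numpy as np,cv2
def cloud(z):
    K,R,t,d=z['intrinsics'],z['R'],z['t'],z['d']
    v,u=np.mgrid[:d.shape[0],:d.shape[1]]
    c=np.stack([(u-K[0,2])/K[0,0]*d,(v-K[1,2])/K[1,1]*d,d],-1)
    w=(c-t)@R; w[d==0]=np.nan
    return w
def plane(z,u,v,h):
    K,R,t=z['intrinsics'],z['R'],z['t']
    r=R.T@np.linalg.solve(K,[u,v,1.]);o=-R.T@t
    return o+r*(h-o[2])/r[2]
E
python3 - <<'E'
from h import *
T=np.load('pics/top.npz');S=np.load('pics/scene.npz')
wt,ws=cloud(T),cloud(S)
for (n,u,v,h) in [('tin',279,259,.028),('spool',289,175,.04),('mat',185,197,.006)]:print(n,plane(T,u,v,h))
hsv=cv2.cvtColor(T['p'],cv2.COLOR_RGB2HSV)
# height map image
rgb=np.zeros((600,520,3),np.uint8);H=np.zeros((600,520))
for Z,w in((T,wt),(S,ws)):
    x=w.reshape(-1,3);p=Z['p'].reshape(-1,3);ok=np.isfinite(x[:,0])&(x[:,0]>.3)&(x[:,0]<.7)&(x[:,1]<0)&(x[:,1]>-.346)&(x[:,2]>.03)
    for a in x[ok]:
        i,j=int((.7-a[0])*1500),int(-a[1]*1500)
        if i<600 and j<520: H[i,j]=max(H[i,j],a[2])
c=cv2.applyColorMap((np.clip(H/.16,0,1)*255).astype(np.uint8),cv2.COLORMAP_JET);c[H==0]=0
c=cv2.dilate(c,np.ones((2,2)))
cv2.imwrite('pics/h.png',c)
# grey pixels in the carton, top view
roi=np.zeros(hsv.shape[:2],bool);roi[165:280,335:425]=1
g=roi&(hsv[...,1]<60)
n,l,st,ce=cv2.connectedComponentsWithStats(g.astype(np.uint8))
for i in range(1,n):
    if st[i,4]>30:
        q=wt[l==i];k=q[q[:,2]>.055];print(st[i],ce[i],len(k),np.nanmean(k,0),np.nanmax(q[:,2]))
hs=cv2.cvtColor(S['p'],cv2.COLOR_RGB2HSV);roi=np.zeros(hs.shape[:2],bool);roi[235:330,140:220]=1
g=roi&(hs[...,1]<60);n,l,st,ce=cv2.connectedComponentsWithStats(g.astype(np.uint8))
for i in range(1,n):
    if st[i,4]>30:
        q=ws[l==i];k=q[q[:,2]>.055];print('S',st[i],ce[i],len(k),np.nanmean(k,0),np.nanmax(q[:,2]))
# corners of carton by clicked rim points in top
for u,v in[(331,180),(403,162),(430,268),(362,285)]:print(wt[v,u],plane(T,u,v,.08))
E
```

```text
tin [ 0.44185159 -0.00475612  0.028     ]
spool [ 0.61236351 -0.02450143  0.04      ]
mat [0.57014396 0.19311752 0.006     ]
[362 186  23  23 409] [372.7603912  196.66259169] 151 [ 0.56886725 -0.19588551  0.07117926] 0.07749203756985375
[373 235  16  23 245] [380.67346939 245.03265306] 147 [ 0.46889532 -0.20290581  0.07245841] 0.07762977377543223
S [149 250  28  34 717] [161.61227336 267.08228731] 205 [ 0.47605746 -0.20323018  0.06935419] 0.07561870158286697
S [182 288  29  35 637] [196.10675039 304.13029827] 229 [ 0.57700634 -0.19759722  0.06997872] 0.07617711835588423
[ 0.59712037 -0.10539304  0.07389686] [ 0.59615005 -0.10451467  0.08      ]
[ 0.62177811 -0.22906986  0.13201396] [ 0.63245974 -0.24595129  0.08      ]
[ 0.43050028 -0.27051932  0.13738781] [ 0.42724477 -0.29256101  0.08      ]
[ 0.39454168 -0.16280855  0.07473577] [ 0.39505671 -0.16166668  0.08      ]
```

View pics/h.png

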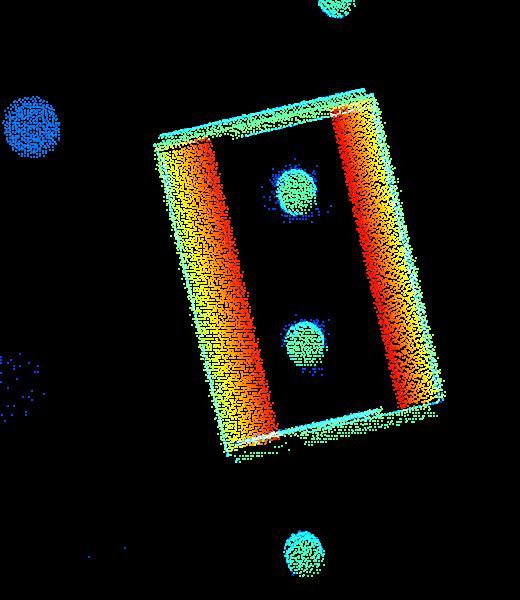

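The height map shows the carton's corners at (157,137), (373,92), (441,402) and (228,455). That puts its centre at about (0.519,-0.200) with yaw 0.216. The weights are at about (0.573,-0.197) and (0.473,-0.203), and both flaps lean inward with free edges ±42 mm from the midline. First I go above the centre with the fingers closed.

```bash
python3 -m creep '[5,-2,0,0,0,2,1, 10,-4,0,0,0,4,1, 15,-6,0,0,0,6,1, 20,-8.1,0,0,0,8,1, 25,-10.1,0,0,0,9,1, 30,-12.2,0,0,0,10,1, 35,-14.2,0,0,0,10.8,1, 38,-15.4,0,0,0,10.8,1, 39.9,-16.2,0,0,0,10.8,1, 39.9,-16.2,0,0,0,10.8,1, 39.9,-16.2,3,0,0,10.8,1, 39.9,-16.2,6,0,0,10.8,1, 39.9,-16.2,9,0,0,10.8,1, 39.9,-16.2,10.2,0,0,10.8,1, 39.9,-16.2,10.2,0,0,10.8,1]'; python3 -c "
from bench import arm;s=arm.read_state();print(s['eef_rot'])"
```

```text
time: 1.98
tcp_pos: [0.5191, -0.2006, 0.3027]
eef_rot: [[0.977, 0.213, -0.001], [0.213, -0.977, 0.0], [-0.001, -0.0, -1.0]]
contact_force: [-0.7, 0.1, 0.6]
width: 0.0007
gripper_force: 0.0
[[ 9.77074770e-01  2.12895578e-01 -6.05289231e-04]
 [ 2.12895733e-01 -9.77074903e-01  2.04007990e-04]
 [-5.47980518e-04 -3.28194555e-04 -9.99999796e-01]]
```

```bash
python3 -m creep '[0,-1.5,0,0,0,0,1, 0,-3,0,0,0,0,1, 0,-4.2,0,0,0,0,1, 0,-5.2,0,0,0,0,1, 0,-6.2,0,0,0,0,1, 0,-7.2,0,0,0,0,1, 0,-8.2,0,0,0,0,1, 0,-9.2,0,0,0,0,1, 0,-10,0,0,0,0,1, 0,-10,0,0,0,0,1]'; python3 -m creep '[0,4,0,0,0,0,1, 0,8,0,0,0,0,1, 0,11,0,0,0,0,1, 0,13,0,0,0,0,1, 0,14.5,0,0,0,0,1, 0,15.5,0,0,0,0,1, 0,16.5,0,0,0,0,1, 0,17.5,0,0,0,0,1, 0,18.5,0,0,0,0,1, 0,19.5,0,0,0,0,1, 0,20.2,0,0,0,0,1, 0,20.2,0,0,0,0,1]'; python3 -m creep '[0,-4,-2,0,0,0,1, 0,-8,-6,0,0,0,0.5, 0,-10.2,-10,0,0,0,0.45, 0,-10.2,-12,0,0,0,0.45, 0,-10.2,-12,0,0,0,0.45]'
python3 - <<'E'
from h import *
from bench import cams
import cv2
p,d=cams.snapshot('scene');cv2.imwrite('pics/s2.png',p[:,:,::-1]);np.savez('pics/s2.npz',p=p,d=d,**cams.camera_model('scene'))
p,d=cams.snapshot('wrist');cv2.imwrite('pics/w2.png',p[:,:,::-1]);np.savez('pics/w2.npz',p=p,d=d,**cams.camera_model('wrist'))
cv2.imwrite('pics/both.png',cv2.resize(np.hstack([cv2.imread('pics/s2.png')[150:400,50:330],cv2.imread('pics/w2.png')[85:335]]),(800,238)))
E
```

```text
time: 3.22
tcp_pos: [0.4979, -0.1018, 0.3027]
eef_rot: [[0.977, 0.214, -0.0], [0.214, -0.977, 0.0], [-0.0, -0.0, -1.0]]
contact_force: [0.7, -0.0, 0.8]
width: 0.0004
gripper_force: 0.0
time: 4.72
tcp_pos: [0.5411, -0.3001, 0.3026]
eef_rot: [[0.977, 0.213, 0.0], [0.213, -0.977, -0.0], [0.0, 0.0, -1.0]]
contact_force: [0.0, 0.2, -0.7]
width: 0.0006
gripper_force: 0.0
time: 5.35
tcp_pos: [0.5193, -0.1997, 0.424]
eef_rot: [[0.977, 0.214, 0.003], [0.214, -0.977, -0.001], [0.002, 0.002, -1.0]]
contact_force: [-1.0, 0.0, -0.3]
width: 0.0369
gripper_force: 0.0
```

View pics/w2.png

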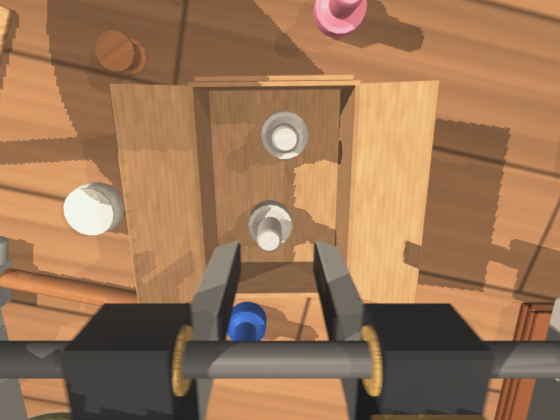

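View pics/s2.png

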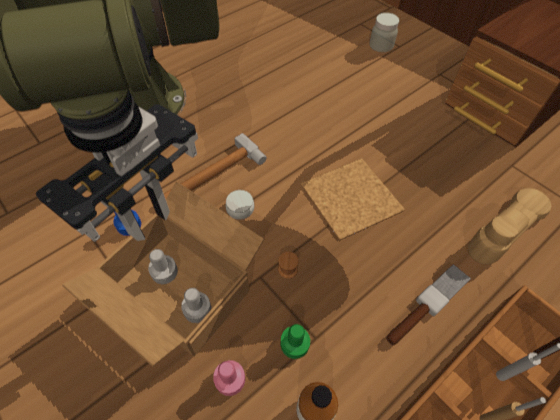

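Both flaps now lie folded outward. In the wrist view the knob tops are at about (286,137) and (269,240), and the tin and spool have not moved. I'll refine the knob positions.

Run:
```python
from h import *
W=np.load('pics/w2.npz');S=np.load('pics/s2.npz')
R=np.array([[.977,.2135],[.2135,-.977]]) # tool x,y columns
tc=np.array([.5193,-.1997])
for Z,nm,roi in((W,'W',(100,265,235,320)),(S,'S',(235,330,140,220))):
    w=cloud(Z);hs=cv2.cvtColor(Z['p'],cv2.COLOR_RGB2HSV);m=np.zeros(hs.shape[:2],bool);m[roi[0]:roi[1],roi[2]:roi[3]]=1
    g=(m&(hs[...,1]<70)&(w[...,2]>.068)&(w[...,2]<.08)).astype(np.uint8)
    n,l,st,ce=cv2.connectedComponentsWithStats(g)
    for i in range(1,n):
        if st[i,4]>40:
            q=w[l==i];c=(q.min(0)+q.max(0))/2;print(nm,st[i],c,q.mean(0),'tool shift cm',100*(R.T@(q.mean(0)[:2]-tc)))
w=cloud(W)
for u,v in[(135,180),(190,180),(360,180),(420,180)]:print(w[v,u])
```

```text
W [272 125  27  28 601] [ 0.57026924 -0.19640678  0.07171056] [ 0.5706661  -0.19621303  0.07285119] tool shift cm [5.0929152  0.75598899]
W [256 227  26  24 474] [ 0.46933637 -0.20254918  0.07209967] [ 0.47032975 -0.20225306  0.07286483] tool shift cm [-4.83890165 -0.79608074]
S [149 250  15  13 153] [ 0.47263979 -0.2026653   0.07153625] [ 0.47394094 -0.20309652  0.0722877 ] tool shift cm [-4.5040954  -0.63657616]
S [184 288  16  15 180] [ 0.57384128 -0.19656968  0.0719508 ] [ 0.57501631 -0.19688178  0.07227659] tool shift cm [5.50365275 0.91420323]
[ 0.51350406 -0.07927086  0.11333202]
[ 0.51629735 -0.11874192  0.08563399]
[ 0.55005035 -0.27089712  0.08725022]
[ 0.56454658 -0.31357609  0.11141636]
```

```bash
python3 -m creep '[2.6,0.4,4,0,0,0,0.4, 5.2,0.8,8,0,0,0,0.4, 5.2,0.8,11,0,0,0,0.4, 5.2,0.8,14,0,0,0,0.4, 5.2,0.8,16,0,0,0,0.4, 5.2,0.8,17.5,0,0,0,0.4, 5.2,0.8,18.7,0,0,0,0.4, 5.2,0.8,18.7,0,0,0,0.4, 5.2,0.8,18.7,0,0,0,0.9, 5.2,0.8,18.7,0,0,0,0.9, 5.2,0.8,18.7,0,0,0,0.9, 5.2,0.8,18.7,0,0,0,0.9, 5.2,0.8,18.7,0,0,0,0.9]'
```

```text
time: 7.08
tcp_pos: [0.5719, -0.1967, 0.236]
eef_rot: [[0.977, 0.214, 0.0], [0.214, -0.977, -0.0], [0.0, 0.0, -1.0]]
contact_force: [-1.2, 1.3, 3.2]
width: 0.0258
gripper_force: 30.0
```

```bash
python3 -m creep '[0,0,-1,0,0,0,0.9, 0,0,-2,0,0,0,0.9, 0,0,-3,0,0,0,0.9, 0,0,-4,0,0,0,0.9, 0,0,-4,0,0,0,0.9, 0,0,-4,0,0,0,0.9, 0,0,-4,0,0,0,0.9, 0,0,-4,0,0,0,0.9]';for i in 1 2 3 4 5 6;do python3 -m creep '[0,0,0,0,0,0,0.9]'|grep -E 'contact|width';done
python3 - <<'E'
from bench import cams
import cv2
p,d=cams.snapshot('scene');cv2.imwrite('pics/s3.png',p[:,:,::-1])
E
```

```text
time: 8.07
tcp_pos: [0.5718, -0.1967, 0.2753]
eef_rot: [[0.977, 0.214, -0.0], [0.214, -0.977, 0.0], [-0.0, -0.0, -1.0]]
contact_force: [0.3, -0.2, -4.3]
width: 0.0252
gripper_force: 30.0
contact_force: [-0.9, 0.2, -4.5]
width: 0.0255
contact_force: [0.1, -0.5, -4.3]
width: 0.0256
contact_force: [0.2, 0.6, -4.5]
width: 0.0253
contact_force: [-0.2, 0.2, -4.2]
width: 0.0255
contact_force: [-0.3, 0.7, -4.4]
width: 0.0258
contact_force: [0.2, -0.0, -4.1]
width: 0.0254
```

View pics/s3.png

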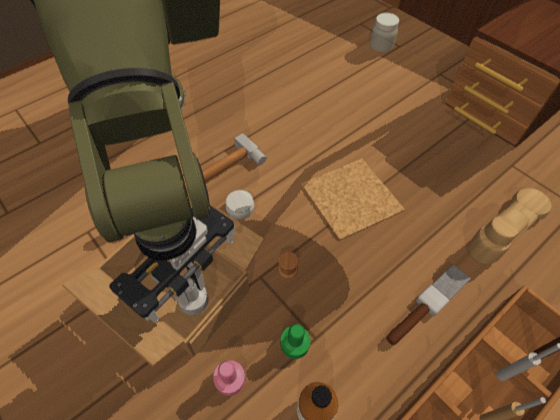

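The far weight is held upright, and reads about 4.35 N. I'll stand it back and take the near one.

```bash
python3 -m creep '[0,0,1.5,0,0,0,0.9, 0,0,3,0,0,0,0.9, 0,0,3.7,0,0,0,0.9, 0,0,4,0,0,0,0.9, 0,0,4,0,0,0,0.9, 0,0,4,0,0,0,0.4, 0,0,4,0,0,0,0.4, 0,0,4,0,0,0,0.4, 0,0,2.5,0,0,0,0.4, 0,0,0,0,0,0,0.4, 0,0,-3,0,0,0,0.4, 0,0,-6,0,0,0,0.4, -3,-0.5,-6,0,0,0,0.4, -7,-1.1,-6,0,0,0,0.4, -9.9,-1.55,-6,0,0,0,0.4, -9.9,-1.55,-6,0,0,0,0.4]'; python3 -m creep '[0,0,2.5,0,0,0,0.4, 0,0,5,0,0,0,0.4, 0,0,7.5,0,0,0,0.4, 0,0,9,0,0,0,0.4, 0,0,10,0,0,0,0.4, 0,0,10,0,0,0,0.4, 0,0,10,0,0,0,0.9, 0,0,10,0,0,0,0.9, 0,0,10,0,0,0,0.9, 0,0,10,0,0,0,0.9, 0,0,9,0,0,0,0.9, 0,0,8,0,0,0,0.9, 0,0,7,0,0,0,0.9, 0,0,6,0,0,0,0.9, 0,0,6,0,0,0,0.9, 0,0,6,0,0,0,0.9, 0,0,6,0,0,0,0.9, 0,0,6,0,0,0,0.9]';for i in 1 2 3 4 5 6;do python3 -m creep '[0,0,0,0,0,0,0.9]'|grep -E 'contact|width';done
python3 - <<'E'
from bench import cams
import cv2
p,d=cams.snapshot('scene');cv2.imwrite('pics/s4.png',p[:,:,::-1])
E
```

```text
time: 10.88
tcp_pos: [0.4708, -0.2029, 0.337]
eef_rot: [[0.977, 0.213, 0.001], [0.213, -0.977, -0.001], [0.001, 0.001, -1.0]]
contact_force: [0.0, -0.6, 0.5]
width: 0.056
gripper_force: 0.0
time: 13.12
tcp_pos: [0.4718, -0.2027, 0.2754]
eef_rot: [[0.977, 0.214, -0.0], [0.214, -0.977, 0.0], [-0.0, -0.0, -1.0]]
contact_force: [0.1, 0.0, -2.2]
width: 0.0254
gripper_force: 30.0
contact_force: [0.6, 0.1, -3.3]
width: 0.025
contact_force: [0.9, 0.2, -2.2]
width: 0.0259
contact_force: [1.0, 0.2, -2.5]
width: 0.0257
contact_force: [-0.7, 0.5, -2.6]
width: 0.0254
contact_force: [-0.1, -0.4, -2.8]
width: 0.0253
contact_force: [1.1, -0.2, -2.3]
width: 0.0253
```

View pics/s4.png

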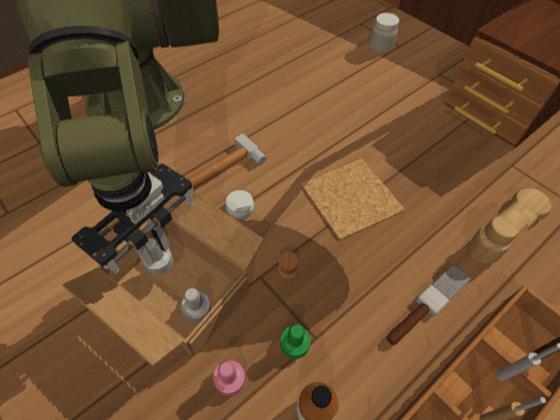

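The near weight reads about 2.55 N, so the far weight is heavier; it stands upright in the carton at (195,305). I'll return the near one and pick the far one up again.

```bash
python3 -m creep '[0,0,1.5,0,0,0,0.9, 0,0,3,0,0,0,0.9, 0,0,3.7,0,0,0,0.9, 0,0,4,0,0,0,0.9, 0,0,4,0,0,0,0.9, 0,0,4,0,0,0,0.4, 0,0,4,0,0,0,0.4, 0,0,4,0,0,0,0.4, 0,0,2.5,0,0,0,0.4, 0,0,0,0,0,0,0.4, 0,0,-3,0,0,0,0.4, 0,0,-6,0,0,0,0.4, 3,0.5,-6,0,0,0,0.4, 7,1.1,-6,0,0,0,0.4, 9.9,1.55,-6,0,0,0,0.4, 9.9,1.55,-6,0,0,0,0.4]'; python3 -m creep '[0,0,2.5,0,0,0,0.4, 0,0,5,0,0,0,0.4, 0,0,7.5,0,0,0,0.4, 0,0,9,0,0,0,0.4, 0,0,10,0,0,0,0.4, 0,0,10,0,0,0,0.4, 0,0,10,0,0,0,0.9, 0,0,10,0,0,0,0.9, 0,0,10,0,0,0,0.9, 0,0,10,0,0,0,0.9, 0,0,8,0,0,0,0.9, 0,0,5,0,0,0,0.9, 0,0,1,0,0,0,0.9, 0,0,-3,0,0,0,0.9, 0,0,-6,0,0,0,0.9, 0,0,-8.5,0,0,0,0.9, 0,0,-8.5,0,0,0,0.9, 0,0,-8.5,0,0,0,0.9]'
python3 - <<'E'
from h import *
from bench import cams,arm
p,d=cams.snapshot('top');cv2.imwrite('pics/t5.png',p[:,:,::-1])
T=np.load('pics/top.npz');hs=cv2.cvtColor(T['p'],cv2.COLOR_RGB2HSV)
g=cv2.cvtColor(T['p'],cv2.COLOR_RGB2GRAY)
m=np.zeros_like(g);m[145:250,130:240]=((g>110)[145:250,130:240])*255
m=cv2.morphologyEx(m,cv2.MORPH_CLOSE,np.ones((5,5)));c=max(cv2.findContours(m,0,2)[0],key=cv2.contourArea)
r=cv2.minAreaRect(c);print(r);q=plane(T,*r[0],.006);s=arm.read_state();print(q)
dl=np.r_[q[:2],.09+.006+.052+.18]-s['tcp_pos'];print('shift',100*s['eef_rot'].T@dl,s['contact_force'])
E
```

```text
time: 15.92
tcp_pos: [0.5728, -0.1964, 0.3362]
eef_rot: [[0.977, 0.215, 0.001], [0.215, -0.977, -0.0], [0.0, 0.0, -1.0]]
contact_force: [0.8, 0.2, 0.1]
width: 0.0564
gripper_force: 0.0
time: 18.18
tcp_pos: [0.5717, -0.1967, 0.4197]
eef_rot: [[0.977, 0.214, -0.001], [0.214, -0.977, 0.001], [-0.001, -0.001, -1.0]]
contact_force: [-0.5, -0.4, -3.0]
width: 0.0255
gripper_force: 30.0
((184.5, 194.0), (98.0, 109.0), 90.0)
[0.57649724 0.19431946 0.006     ]
shift [  8.8321196  -38.08473041   9.16778736] [ 0.02257784 -0.72067793 -4.1872407 ]
```

View pics/t5.png

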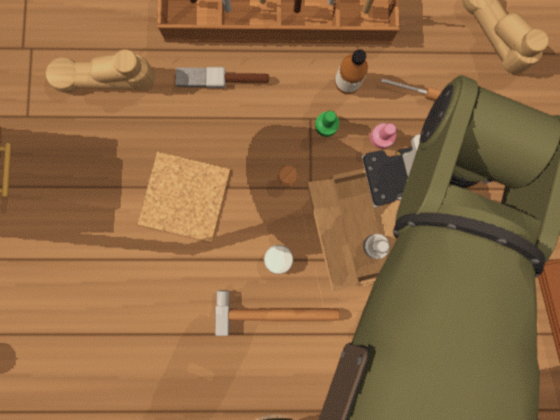

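The near weight stands upright in the carton at (377,246), and the tin (279,259) and spool (289,175) are in place. The mat corners are (160,154), (230,166), (210,241) and (139,225), giving a centre of (0.570,0.193); the automatic mask took in background, so I use these. Now I carry it to the mat.

```bash
python3 -m creep '[0.4,-2,0,0,0,0,0.9, 1.1,-5,0,0,0,0,0.9, 1.9,-9,0,0,0,0,0.9, 2.8,-13,0,0,0,0,0.9, 3.7,-17,0,0,0,0,0.9, 4.5,-21,0,0,0,0,0.9, 5.4,-25,0,0,0,0,0.9, 6.2,-29,0,0,0,0,0.9, 7.1,-33,0,0,0,0,0.9, 7.7,-36,2,0,0,0,0.9, 8.2,-38.1,4,0,0,0,0.9, 8.2,-38.1,6.5,0,0,0,0.9, 8.2,-38.1,8.5,0,0,0,0.9, 8.2,-38.1,9.2,0,0,0,0.9, 8.2,-38.1,9.2,0,0,0,0.9, 8.2,-38.1,9.2,0,0,0,0.9, 8.2,-38.1,9.2,0,0,0,0.9, 8.2,-38.1,9.2,0,0,0,0.9]'
python3 - <<'E'
from bench import cams
import cv2,numpy as np
p,d=cams.snapshot('scene');q,d=cams.snapshot('top')
cv2.imwrite('pics/f.png',np.hstack([p[100:400,60:430],q[100:400,130:450]])[:,:,::-1])
E
```

```text
time: 20.48
tcp_pos: [0.5706, 0.193, 0.329]
eef_rot: [[0.977, 0.214, 0.001], [0.214, -0.977, 0.0], [0.001, -0.0, -1.0]]
contact_force: [0.6, 0.0, -3.8]
width: 0.0254
gripper_force: 30.0
```

View pics/f.png

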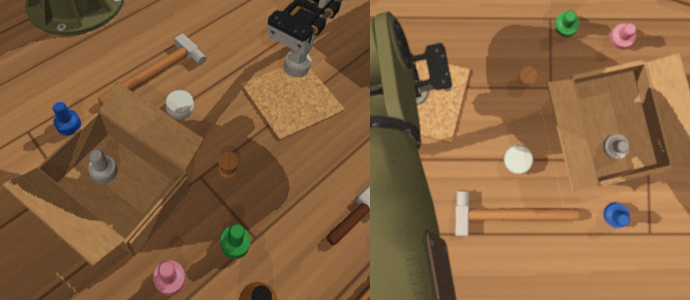

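The heavier weight hangs upright over the mat (crop, about (297,65)). The lighter one stands in the carton at (102,168), both flaps are folded out, and the tin and spool are in place.

```bash
python3 -m creep '[0,0,0,0,0,0,0.9, 0,0,0,0,0,0,0.9, 0,0,0,0,0,0,0.9]'; python3 -c "
from bench import order;print(order.hand_in())"
```

```text
time: 20.95
tcp_pos: [0.5706, 0.193, 0.3286]
eef_rot: [[0.977, 0.214, -0.0], [0.214, -0.977, 0.0], [-0.0, -0.0, -1.0]]
contact_force: [-0.1, -1.1, -5.3]
width: 0.0254
gripper_force: 30.0
the job is handed in; nothing more can be done
None
```

The job is handed in (no verdict was returned): both flaps are folded back, the lighter weight (about 0.26 kg) stands upright in the carton, and the arm holds the heavier one (about 0.44 kg) by its knob, upright and still, about 9 cm above the middle of the mat, with the tin and spool undisturbed.

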